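# Seat the loaded carrier on the shaker base

## Task

The loaded white carrier is standing loose on top of the shaker base. Slide it squarely along the base's rail until its four peg feet drop into the sockets of the metal plate and it sits fully home, flat on the plate. Push gently and never lift the carrier; its rack and tube must stay in it, and leave the other things on the table alone.

Things in the scene. Friction and masses are not known exactly. Their poses are not given: they have to be found in the camera images.
- base: Bench shaker base, fixed to the table, grey housing 190 x 340 x 40 mm (x, y, z). Origin: centre of its underside, on the table; x points to the far side with the rail (knob and display face -x), y along the rail, z up. On the housing lies a flat metal socket plate, 162 x 290 mm, centred at x = -6 mm, its top at z = 56 mm; it does not move during the work.
- rail_face (a point): Top edge of the rail's face, half-way along it. The steel rail is 12 mm thick and 320 mm long, runs along the base's far side and faces -x; the face is at x = 74.5 mm, its top at z = 84 mm in the base's frame.
- seat_mid (a point): Nominal middle of the seat at the plate's top: x = 13, y = -35 mm in the base's frame. The plate has four round sockets, 20 mm wide, 16 mm deep, on a rectangle 88 (x) by 116 mm (y). Its middle has this x, right for a carrier lying against the rail; along y the plate was clamped at an unknown place up to 15 mm either way of this point (not reported).
- carrier: White open-topped plastic carrier, 122 x 150 mm (x, y), 52 mm tall with feet, about 0.35 kg, loose. Origin: its middle, level with the tips of the feet; y along its long sides, z up. Four peg feet, 16 mm thick, 12 mm long, at x = +-44, y = +-58 mm. It starts standing on the plate (origin z = 56 mm), askew, 17 to 28 mm short of the rail and 35 to 88 mm to +y of the sockets. Seated, its z is 44 mm.
- carrier_top (a point): Centre of the carrier's open top, level with the tops of its walls, 52 mm above the feet's tips. The walls are 8 mm thick all round; sliding it takes 3 to 10 N. The floor's underside is 12 mm, its top 22 mm above the feet's tips.
- rack: Blue tube rack, 98 x 100 x 58 mm, standing loose in the carrier's larger compartment (towards -y); it sticks up 28 mm above the walls. Origin: centre of its underside, 22 mm above the feet's tips.
- tube: Small white sample tube, 72 mm long, 14 mm thick, lying loose across the carrier's narrow +y trough. Origin: its underside, about 22 mm above the feet's tips.
- timer: White bench timer, 64 x 64 x 20 mm, a bystander on the left.
- highlighter: Highlighter pen, 126 mm long, a bystander on the left.
- slip_pad: Pad of paper slips, 105 x 148 x 10 mm, a bystander on the right.
- thermometer: Handheld infrared thermometer, 136 mm long, 40 mm tall, a bystander on the right.
Mind the look-alikes: they are no part of the job. There is more than one size of the carrier; the one meant has the size given above.

How it is judged (in metres and radians):
At the end, for the whole second after the job is handed in: The carrier is fully down in the sockets (12 mm lower than it rode, +-2.5 mm), flat within 0.03 rad, parallel to the rail within 0.06 rad, within 4 mm of the seat across the rail, at rest; rack and tube still in it; each bystander within 30 mm of its start (z of carrier in the frame of base between 0.041 and 0.0465 m and x of carrier in the frame of base between 0.009 and 0.017 m and y of carrier in the frame of base between -0.055 and -0.015 m and angle between the y axis of carrier and the y axis of base, either way round below 0.06 rad and angle between carrier's own z axis and vertical below 0.03 rad and z of rack in the frame of carrier between 0.018 and 0.03 m and z of tube in the frame of carrier between 0.015 and 0.036 m and angle between rack's own z axis and vertical below 0.2 rad and linear speed of carrier below 0.01 m/s and distance of each of timer, highlighter, slip_pad, thermometer from where it was at the start of the episode below 0.03 m); the robot touches nothing.
It fails at once if the carrier is lifted (its origin more than 10 mm above where it rode on the plate) (z of carrier in the frame of base above 0.066 m).
It fails at once if the carrier is tipped by more than 0.3 rad (angle between carrier's own z axis and vertical above 0.3 rad).
It fails at once if the carrier is pressed or pushed with more than 45 N (contact force between the arm and carrier above 45 N).
It fails at once if the rack or the tube leaves the carrier (distance between rack and carrier above 0.08 m or distance between tube and carrier above 0.1 m).
It fails at once if a bystander is knocked away by more than 30 mm (distance of any of timer, highlighter, slip_pad, thermometer from where it was at the start of the episode above 0.03 m).
It also fails if it takes over 51 s, if anything falls off the work surface, if the arm or the gripper's body presses on something with over 40 N, if the wrist force passes 120 N, or if a joint passes its speed limit or range.

## Robot

A 7-joint arm with a two-finger parallel gripper is mounted at the origin on a cart in front of the work surface, level with it; the furniture and walls round the work are solid. World frame = base frame: x ahead of the robot, y to its left, z up, the work surface at z = 0. Lengths are in mm, angles in rad, forces in N, time in s.
With the tool pointing down it reaches from about 400 to 875 mm from the base axis. Payload 4.4 kg.
Tool frame: the origin (TCP) lies at the very end of the fingers, on their centre line; the grasp point (between the pads) lies 19 mm behind it (ctrl.pinch_z is the z of the grasp point in the tool frame, in mm); z points along the fingers, x is the direction in which the jaws open and shut, and the axes are right-handed (so a half turn about z gives the same grasp; the last joint's range is limited). The gripper opens to 85 mm and grips with 20 to 120 N. Pads are 22 mm wide; open, the fingers measure 114 mm over their backs; the gripper's body (76 mm by 85 mm) begins 54 mm behind the grasp point. The pads swing forward as they close: fully open they stand 13 mm farther back than shut.
Start: joints at [-0.066, 0.628, 0.038, 1.517, -0.027, 0.996, -0.02], TCP at [650.014, 0.027, 231.313] pointing down, gripper open.
Joint ranges: [-3.06, 3.06], [-0.37, 2.12], [-1.25, 1.32], [0.18, 2.47], [-1.1, 4.24], [0.23, 1.98], [-2.94, 2.94]. Speed limits (rad/s): [2.57, 2.57, 3.14, 3.14, 3.14, 3.14, 3.14].

## Interface

Orientations are given as [roll, pitch, yaw] about the fixed x, y, z axes, in that order (R = Rz(yaw) Ry(pitch) Rx(roll)).
In Python, from cell import sensors, get_image, order, ctrl gives the robot as it stands.
- The arm moves only by the tool arm_command, never from a script. Its argument "rows" is a list that holds one entry, the list of rows, each a list of 6 numbers: the shift along the tool's x, y, z in mm, then the turn, a rotation vector about the tool's x, y, z in degrees. A call has 1 to 20 rows; each row is the pose to reach, as a shift and turn from the pose commanded when the call began, along the tool's axes at that moment; what a row does not reach only later rows make up. A row lasts 1/12 s, in which the tool goes at most 41.7 mm and 7.16 degrees, less where a joint would pass 70% of its speed; a pose out of reach is approached as far as the arm can. A call with a gripper value outside its range is refused whole. "claw" is the opening, from -1 (shut) to 1 (fully open), set as the call begins (left out, the last holds). The fingers move at their own pace and stop on an object; the grip force is fixed at half the most. Time passes only in rows, so rows that repeat a pose let the fingers close. It gives the time, the measured TCP pose, the force and the opening at its end, in the units of the state.
- sensors.read_state(): the state, without advancing time (a new reading comes with each control period).
- get_image(name): name is "scene" or "side" or "wrist"; returns a dict with "pixels" (480x640x3 uint8, red, green, blue), "z_map" (480x640 float32, mm along the optical axis (not along the pixel's ray), 0 where there is no reading), "K" (3x3 intrinsics, pixels), "k1" (the pictures are not rectified: a ray, as slopes to the right and down, at radius r is drawn at 1 + k1 r^2 times it, then the intrinsics apply), "pose" (4x4, takes a point from camera to world coordinates). Camera axes: x right, y up, looking along -z (the intrinsics and any distortion apply to the point x, -y, -z); pixel columns grow to the right and rows downward; lengths in mm; the calibration is good to about 2 mm. A picture is of the moment at which its call begins.
- order.finish_job(): hands the job in, once; it reports no verdict.
The state is a dict: "clock": time; "qpos": joint angles; "qd": joint speeds; "tau": joint torques, N m; "eef_pos": TCP position; "tool_rot": TCP orientation; "force": force on the tool from outside, world axes, zero at the start; "torque": the same for the moment, N m; "width": finger opening in mm.
Only numpy, scipy, OpenCV 4.12 (cv2) and the standard library are available. Lean on these libraries where they do the work, as an engineer would, in place of code of your own. Each camera call takes 0.05 s, during which the arm holds its last target.

## Working session

There is one attempt and no reset: what is moved stays moved. The work goes in short steps, Python scripts to look and compute and a tool call to move; the robot and the scene stay as the last step left them, time stands still between calls to the robot, and variables do not carry over. Pictures are saved under pics/ and viewed, and the job is handed in when it is done.

Besides the shell and the picture viewer there is one more tool, called after "Request:" by a JSON object that holds its "api" and its "payload". arm_command: Moves the arm, as the interface text tells. Its arguments: {"type":"object","properties":{"rows":{"type":"array","items":{"type":"array","items":{"type":"array","items":{"type":"number"}}}},"claw":{"type":"number"}},"required":["rows"]}

```bash
mkdir -p pics; ls; cat > h.py <<'E'
import numpy as np, cv2
from cell import sensors, get_image, order, ctrl
def save(n,im): cv2.imwrite(n, cv2.cvtColor(im,cv2.COLOR_RGB2BGR))
def ray(I,u,v):
    K=I["K"]; k=I["k1"]
    xd=(u-K[0,2])/K[0,0]; yd=(v-K[1,2])/K[1,1]
    x,y=xd,yd
    for _ in range(20):
        s=1+k*(x*x+y*y); x=xd/s;y=yd/s
    P=np.array(I["pose"]); d=P[:3,:3]@np.array([x,-y,-1.0])
    return P[:3,3],d
def onplane(I,u,v,z):
    o,d=ray(I,u,v); return o+d*(z-o[2])/d[2]
def proj(I,p):
    P=np.array(I["pose"]); c=P[:3,:3].T@(np.asarray(p)-P[:3,3])
    x=c[0]/-c[2]; y=-c[1]/-c[2]; s=1+I["k1"]*(x*x+y*y); K=I["K"]
    return np.array([K[0,0]*x*s+K[0,2],K[1,1]*y*s+K[1,2]])
def cloud(I):
    z=I["z_map"]; v,u=np.mgrid[0:480,0:640]
    K=I["K"];pts=np.stack([u,v],-1).reshape(-1,1,2).astype(np.float64)
    n=cv2.undistortPoints(pts,K,np.array([I["k1"],0,0,0.])).reshape(480,640,2)
    c=np.stack([n[...,0]*z,-n[...,1]*z,-z],-1)
    P=np.array(I["pose"]); w=c@P[:3,:3].T+P[:3,3]
    w[z<=0]=np.nan
    return w
E
python3 - <<'E'
from h import *
for n in ("scene","side","wrist"):
    I=get_image(n); save(f"pics/{n}0.png",I["pixels"]); print(n,np.round(I["pose"],3).tolist(),I["K"].tolist(),I["k1"])
    np.savez(f"{n}0.npz",**{k:np.array(v) for k,v in I.items()})
print(sensors.read_state())
E
```

```text
pics
scene [[-0.505, 0.458, -0.732, -474.157], [-0.863, -0.286, 0.417, 616.175], [-0.018, 0.842, 0.54, 879.418], [0.0, 0.0, 0.0, 1.0]] [[542.0976111390893, 0.0, 304.8711023023467], [0.0, 542.0976111390893, 238.3467687929292], [0.0, 0.0, 1.0]] 0.0201535403360619
side [[-0.97, 0.166, -0.177, 305.881], [-0.242, -0.63, 0.738, 1018.861], [0.011, 0.759, 0.652, 996.611], [0.0, 0.0, 0.0, 1.0]] [[483.0604798753599, 0.0, 311.25628439702484], [0.0, 483.0604798753599, 239.4117042773958], [0.0, 0.0, 1.0]] -0.13172558380463234
wrist [[1.0, 0.0, 0.002, 649.659], [-0.001, 0.964, 0.267, 68.378], [-0.002, -0.267, 0.964, 372.545], [0.0, 0.0, 0.0, 1.0]] [[339.61129952059684, 0.0, 316.6719340817064], [0.0, 339.61129952059684, 241.47140674666977], [0.0, 0.0, 1.0]] -0.018101519301234156
{'clock': 0.15, 'qpos': array([-0.06580919,  0.62916439,  0.03844123,  1.51812433, -0.02702267,
        0.99630571, -0.01997502]), 'qd': array([-0.00029522, -0.00318686, -0.00023836, -0.00342577, -0.00118772,
       -0.00064426,  0.00166966]), 'tau': array([ 2.19518879e-03, -5.63800478e+01,  1.22790758e+00, -1.93650573e+01,
        1.11919764e-02,  7.40401709e-03, -1.44664841e-05]), 'eef_pos': array([6.49526907e+02, 4.96576174e-02, 2.30584760e+02]), 'tool_rot': array([-3.14157808e+00,  1.48460808e-03,  2.79496043e-05]), 'force': array([ 0.22818732, -0.74172788, -0.59128794]), 'torque': array([ 0.02843199,  0.06961886, -0.01148488]), 'width': 85.74648979900701}
```

View pics/scene0.png

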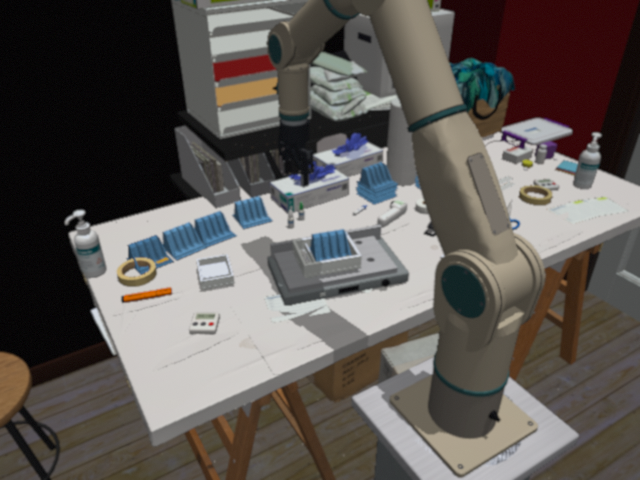

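View pics/side0.png

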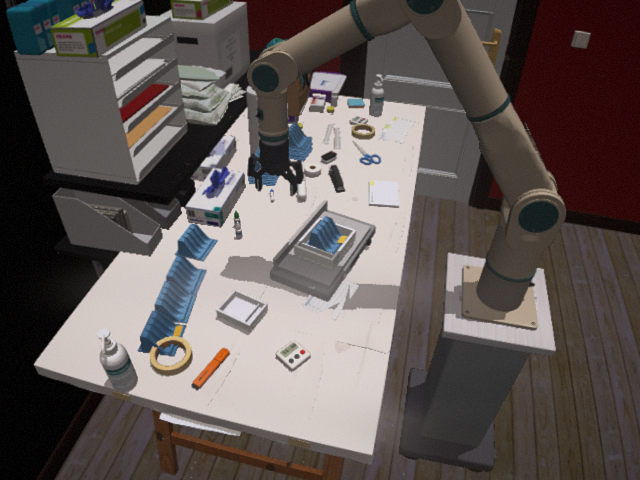

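View pics/wrist0.png

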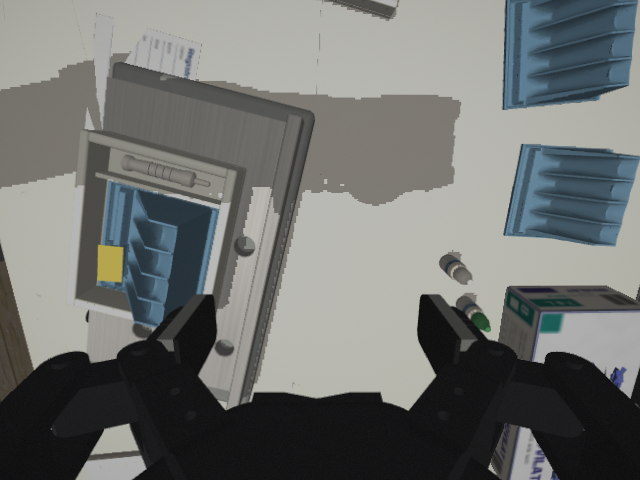

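The wanted carrier is at wrist (160,220), scene (330,250), side (325,240), standing on the base and holding the rack and tube. Its look-alike is the small empty white tray at scene (213,272), side (242,310), which is alone on the table. Next a close crop to check this.

```bash
python3 - <<'E'
from h import *
I=np.load("wrist0.npz"); 
im=I["pixels"][40:420,40:340]; save("pics/wcrop.png",cv2.resize(im,None,fx=1.58*1.3,fy=1.58,interpolation=cv2.INTER_CUBIC)) if 0 else save("pics/wcrop.png",cv2.resize(im,(474,600),interpolation=cv2.INTER_CUBIC))
I={k:I[k] for k in I.files}; I["k1"]=float(I["k1"])
w=cloud(I)
import sys
m=np.isfinite(w[...,2])
Z=w[...,2]
sub=Z[40:420,40:340]; h,e=np.histogram(sub[np.isfinite(sub)],bins=np.arange(-10,160,4)); print([(int(a),int(b)) for a,b in zip(e,h)])
vis=np.clip(np.nan_to_num(Z)*2,0,255).astype(np.uint8); cv2.imwrite("pics/wz.png",cv2.applyColorMap(vis,cv2.COLORMAP_JET))
E
```

```text
[(-10, 0), (-6, 26), (-2, 38432), (2, 2522), (6, 0), (10, 14), (14, 27), (18, 28), (22, 26), (26, 30), (30, 154), (34, 1415), (38, 4852), (42, 183), (46, 172), (50, 583), (54, 16983), (58, 70), (62, 75), (66, 88), (70, 267), (74, 1728), (78, 3812), (82, 5777), (86, 2873), (90, 1861), (94, 1774), (98, 1280), (102, 1615), (106, 4948), (110, 496), (114, 518), (118, 523), (122, 560), (126, 1034), (130, 1237), (134, 503), (138, 0), (142, 0), (146, 0), (150, 0), (154, 0)]
```

View pics/wcrop.png

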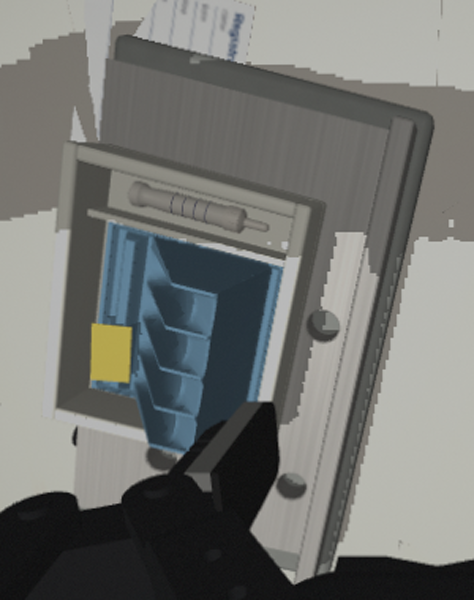

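View pics/wz.png

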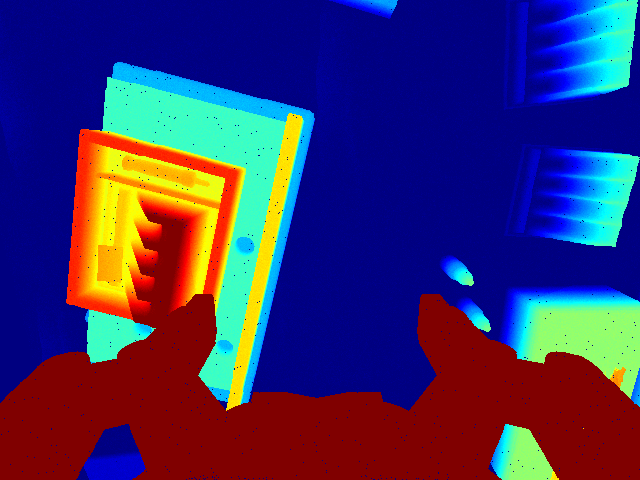

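The crop shows the chosen carrier holding the blue rack, with the tube lying in the +y trough. Two rail-side sockets show at wrist (245,245) and (225,347), and a third partly at (142,330). The rail runs along the right edge. Now I'll measure from the depth.

```bash
cat > meas.py <<'E'
from h import *
def load(f):
    I=np.load(f); I={k:I[k] for k in I.files}; I["k1"]=float(I["k1"]); return I
def big(m):
    n,l,s,c=cv2.connectedComponentsWithStats(m.astype(np.uint8)); 
    return l==1+np.argmax(s[1:,4])
def rail(w,roi):
    m=(abs(w[...,2]-84)<3)&roi
    # thin
    return big(m)
E
python3 - <<'E'
from meas import *
I=load("wrist0.npz"); w=cloud(I); Z=w[...,2]
roi=np.zeros((480,640),bool); roi[90:400,225:305]=1
# rail
m=big((abs(Z-84)<4)&roi&(np.arange(640)[None,:]>225))
P=w[m]; 
# left edge per row
rows=[];
for v in range(130,395):
    u=np.where(m[v])[0]
    if len(u)>4: rows.append((w[v,u[0]],w[v,u[-1]]))
rows=np.array(rows); print(len(rows),"z",np.median(P[:,2]))
vx,vy,x0,y0=cv2.fitLine(rows[:,0,:2].astype(np.float32),cv2.DIST_HUBER,0,.01,.01).ravel(); 
if vy<0: vx,vy=-vx,-vy
print("rail dir",vx,vy,"pt",x0,y0)
yb=np.array([vx,vy]); xb=np.array([vy,-vx])
print("yaw",np.arctan2(xb[1],xb[0]))
print("width", (rows[:,1,:2]-rows[:,0,:2])@xb@np.ones(len(rows))/len(rows), "ends along y",(P[:,:2]@yb).min(),(P[:,:2]@yb).max(), "face", np.median(rows[:,0,:2]@xb))
# carrier top
mc=(abs(Z-108)<3)
mc[:, :60]=0; mc[:120]=0; mc[330:]=0; mc[:,250:]=0
mc=big(mc)
C=w[mc]; print("ctop z",np.median(C[:,2]), len(C))
r=cv2.minAreaRect(C[:,:2].astype(np.float32)); print(r)
save("pics/mc.png",np.where((mc|m)[...,None],np.array([255,0,0],np.uint8),I["pixels"])[:420,40:400])
# housing/plate extents
for nm,z0 in(("plate",56),("house",40)):
    q=w[(abs(Z-z0)<2.5)&(np.arange(640)[None,:]<330)&(w[...,0]>380)]
    print(nm,np.median(q[:,2]),np.percentile(q[:,:2]@xb,[0.2,99.8]),np.percentile(q[:,:2]@yb,[.2,99.8]))
np.save("ax.npy",np.array([xb,yb]))
E
```

```text
265 z 83.36141541898292
rail dir 0.24077442 0.9705811 pt 593.666 -35.976646
yaw -0.24316368
width 11.10907440999184 ends along y -39.67803074294847 243.7374370722503 face 584.889842974171
ctop z 107.14043888328769 4974
((509.50201416015625, -4.8656005859375), (150.4354248046875, 122.11394500732422), 74.78430938720703)
plate 55.476586154687084 [423.00042986 596.32340451] [-51.06381529 237.28247713]
house 39.22115345921975 [418.71713038 603.41922232] [-81.53161643 252.1658607 ]
```

View pics/mc.png

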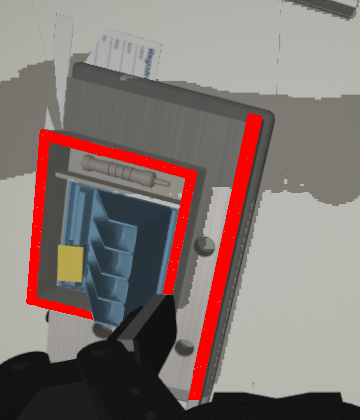

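```bash
python3 - <<'E'
from meas import *
I=load("wrist0.npz"); w=cloud(I); Z=w[...,2]
xb,yb=np.load("ax.npy")
face=584.89; B0=(face-74.5)*xb+83.7*yb
def tob(p): return np.array([(p-B0)@xb,(p-B0)@yb])
print("B0",B0)
# carrier edges: sample outer points of top mask
mc=(abs(Z-108)<3); mc[:, :60]=0; mc[:120]=0; mc[330:]=0; mc[:,250:]=0; mc=big(mc)
c=np.array([509.5,-4.87]); print("carrier in base",tob(c))
C=w[mc][:,:2]-c
th=np.deg2rad(74.784-90)
for it in range(3):
    ex=np.array([np.cos(th),np.sin(th)]); ey=np.array([-ex[1],ex[0]])
    a=C@ex;b=C@ey; ds=[]
    for lo in (-1,1):
        e=[]
        for t in np.arange(-50,55,3):
            s=(abs(b-t)<1.5)&(lo*a>50)
            if s.sum()>2: e.append((t,lo*np.max(lo*a[s])))
        e=np.array(e); p=np.polyfit(e[:,0],e[:,1],1); ds.append(p); 
    for lo in (-1,1):
        e=[]
        for t in np.arange(-45,50,3):
            s=(abs(a-t)<1.5)&(lo*b>64)
            if s.sum()>2: e.append((t,lo*np.max(lo*b[s])))
        e=np.array(e); p=np.polyfit(e[:,0],e[:,1],1); ds.append(p)
    print(np.round(ds,4).tolist())
    break
print("yaw base",np.arctan2(xb[1],xb[0]),"carrier",th)
# sockets
for (u,v) in((245,245),(225,347),(142,328)):
    sl=np.s_[v-22:v+22,u-22:u+22]
    s=(Z<50)&np.isfinite(Z); m=np.zeros_like(s); m[sl]=s[sl]; m=big(m)
    cs,_=cv2.findContours(m.astype(np.uint8),cv2.RETR_EXTERNAL,cv2.CHAIN_APPROX_NONE)
    q=max(cs,key=len)[:,0]
    pp=np.array([onplane(I,a,b,55.5)[:2] for a,b in q])
    (cc,r)=cv2.minEnclosingCircle(np.array([tob(p) for p in pp],np.float32)); print((u,v),m.sum(),cc,r)
E
```

```text
B0 [515.5277  -41.65123]
carrier in base [-14.70636084  34.24784867]
[[-0.0023, -60.0605], [0.0028, 60.7268], [0.0177, -73.735], [0.0045, 74.733]]
yaw base -0.24316368 carrier -0.2655692989834571
(245, 245) 275 (56.87984085083008, 32.678749084472656) 9.479486465454102
(225, 347) 178 (56.456695556640625, -82.76097106933594) 9.232733726501465
(142, 328) 159 (-30.798160552978516, -82.0384750366211) 9.386337280273438
```

Measured in the base frame, the carrier is at about (-14.7, 34.2) with skew about -0.02 rad. The socket middle is at about (13.0, -24.9). So it has to go +27.7 mm to the rail, then about -59 mm along it. First I push from the -x side with the open fingers as a two-point pusher.

Request:
{"api": "arm_command", "payload": {"rows": [[[-15,-1,3,0,0,7],[-30,-2,6,0,0,14],[-45,-3,9,0,0,21],[-60,-4,12,0,0,28],[-75,-5,15,0,0,35],[-90,-6,18,0,0,42],[-105,-7,21,0,0,49],[-120,-8,24,0,0,56],[-135,-9,27,0,0,63],[-150,-10,30,0,0,70],[-165,-11,33,0,0,77],[-180,-12,36,0,0,84],[-195,-13,39,0,0,91],[-210,-14,42,0,0,98],[-225,-16,45,0,0,103.9],[-225,-16,45,0,0,103.9],[-225,-16,45,0,0,103.9]]], "claw": 1}}

```text
clock: 1.57
eef_pos: [424.9, 16.3, 186.3]
tool_rot: [3.142, -0.0, -1.81]
force: [0.9, -0.1, 0.4]
width: 85.6
```

```bash
python3 - <<'E'
from h import *
I=get_image("wrist"); save("pics/w1.png",I["pixels"]); np.savez("w1.npz",**{k:np.array(v) for k,v in I.items()})
I=get_image("side"); save("pics/s1.png",I["pixels"][100:340,200:460].repeat(2,0).repeat(2,1))
s=sensors.read_state(); print(s["eef_pos"],s["tool_rot"],s["qpos"])
E
```

```text
[426.47921473  16.0557033  186.6302404 ] [-3.13970943e+00  3.45442090e-04 -1.81090116e+00] [-0.49928164  0.43785399  0.54751913  2.17087191 -0.38693599  0.62445144
 -1.48682941]
```

View pics/w1.png

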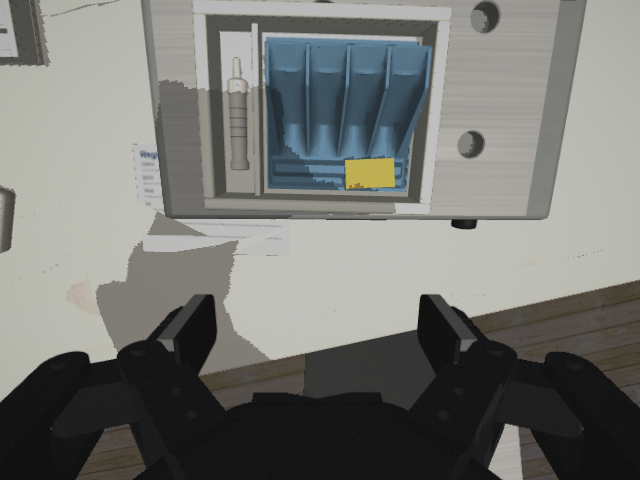

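View pics/s1.png

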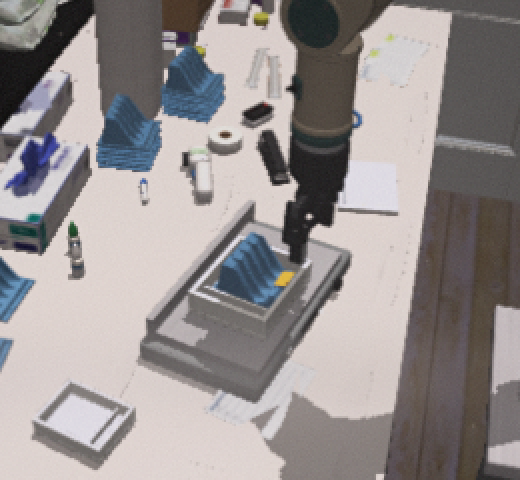

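The picture shows the carrier at wrist (320,105) ahead of the open fingers, with sockets visible at (485,17) and (470,145). The fingers are square with it and clear, so I descend.

Request:
{"api": "arm_command", "payload": {"rows": [[[0,0,15,0,0,0],[0,0,30,0,0,0],[0,0,45,0,0,0],[0,0,60,0,0,0],[0,0,75,0,0,0],[0,0,90,0,0,0],[0,0,105,0,0,0],[0,0,112,0,0,0],[0,0,112,0,0,0],[0,0,112,0,0,0]]]}}

```text
clock: 2.5
eef_pos: [425.6, 15.8, 74.3]
tool_rot: [-3.141, 0.0, -1.813]
force: [0.7, 0.7, -0.5]
width: 85.3
```

```bash
python3 - <<'E'
from h import *
I=get_image("wrist"); save("pics/w2.png",I["pixels"]); np.savez("w2.npz",**{k:np.array(v) for k,v in I.items()})
I=get_image("side"); save("pics/s2.png",I["pixels"][100:340,200:460].repeat(2,0).repeat(2,1))
s=sensors.read_state(); print(s["eef_pos"],s["tool_rot"],s["force"])
E
```

```text
[425.84855445  15.90449082  74.90335534] [-3.14014784e+00  4.47726285e-04 -1.81325338e+00] [-0.64478661 -0.05691574  0.5758878 ]
```

View pics/w2.png

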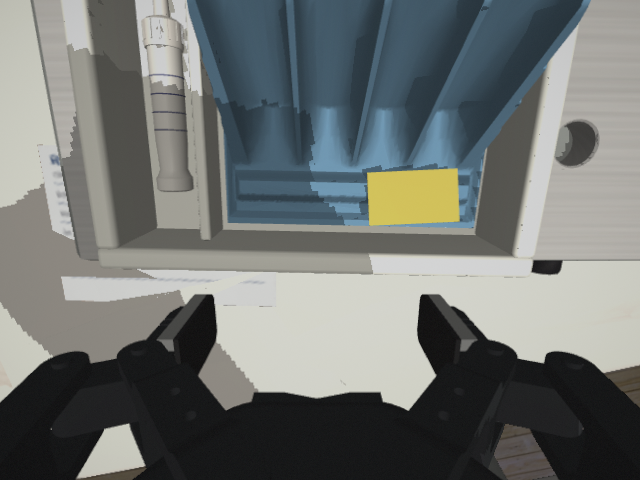

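View pics/s2.png

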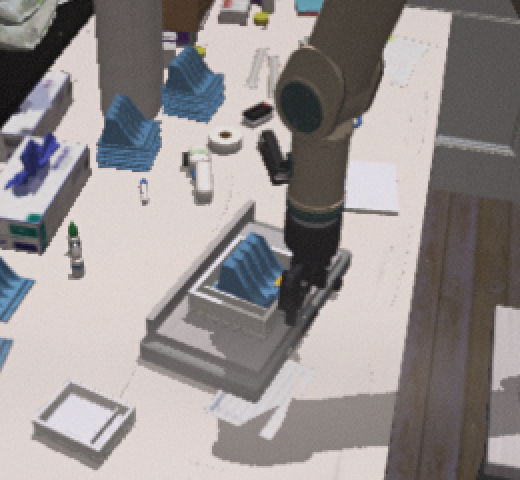

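The fingertips are level with the wall, with the pads at wrist columns 215 and 420 inside the wall's 100–530. I'll push toward the rail, stopping short first.

Request:
{"api": "arm_command", "payload": {"rows": [[[0,-4,0,0,0,0],[0,-8,0,0,0,0],[0,-11,0,0,0,0],[0,-13,0,0,0,0],[0,-15,0,0,0,0],[0,-16.5,0,0,0,0],[0,-18,0,0,0,0],[0,-19.5,0,0,0,0],[0,-21,0,0,0,0],[0,-22.5,0,0,0,0],[0,-24,0,0,0,0],[0,-25.5,0,0,0,0],[0,-27,0,0,0,0],[0,-28,0,0,0,0],[0,-29,0,0,0,0],[0,-30,0,0,0,0]]]}}

```text
clock: 3.93
eef_pos: [454.2, 8.9, 74.3]
tool_rot: [3.141, 0.0, -1.813]
force: [-1.7, 0.7, -1.9]
width: 85.4
```

```bash
python3 - <<'E'
from h import *
I=get_image("wrist"); save("pics/w3.png",I["pixels"]); np.savez("w3.npz",**{k:np.array(v) for k,v in I.items()})
s=sensors.read_state(); print(s["eef_pos"],s["tool_rot"],s["force"])
E
```

```text
[454.53910161   8.77571881  74.3262007 ] [-3.14114412e+00  5.68835768e-05 -1.81335369e+00] [-1.81128825  1.15359546 -1.99886192]
```

View pics/w3.png

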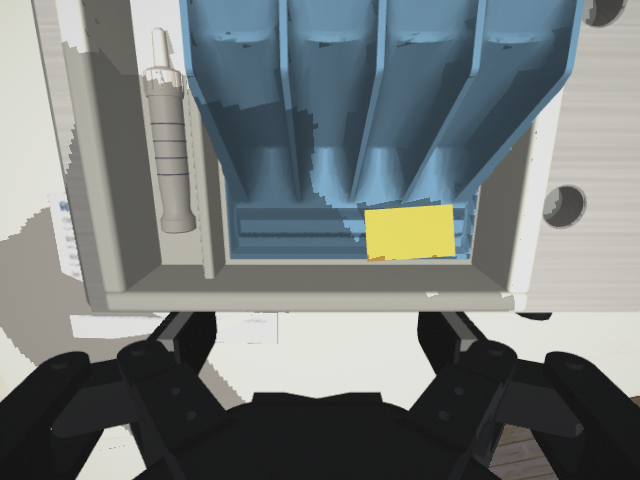

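```bash
cat >> meas.py <<'E'
xb,yb=np.load("ax.npy"); B0=(584.89-74.5)*xb+83.7*yb
def tob(p): p=np.asarray(p)[...,:2]-B0; return np.stack([p@xb,p@yb],-1)
def edges(I,zt=107.3):
    w=cloud(I);Z=w[...,2]; m=big((abs(Z-zt)<2)&(np.hypot(*(tob(w)-[0,0]).transpose(2,0,1))<190))
    b=tob(w[m]); return w,m,b
def state():
    s=sensors.read_state(); print("clock",round(s["clock"],2),"tcp",np.round(s["eef_pos"],1),"tcp_b",np.round(tob(s["eef_pos"]),1),"yaw",round(s["tool_rot"][2],4),"F_b",np.round([s["force"][:2]@xb,s["force"][:2]@yb,s["force"][2]],1),"w",round(s["width"],1))
E
python3 - <<'E'
from meas import *
state()
for f in ("w1.npz","w2.npz","w3.npz"):
    I=load(f); w,m,b=edges(I)
    # -x edge
    e=[(t,b[abs(b[:,1]-t)<1.5,0].min()) for t in np.arange(-20,95,5) if (abs(b[:,1]-t)<1.5).sum()>3]
    e=np.array(e); p=np.polyfit(e[:,1]*0+e[:,0],e[:,1],1)
    print(f,len(b),"xmin fit slope",p[0],"at y=34:",np.polyval(p,34),"y range",np.percentile(b[:,1],[.3,99.7]),"x max",np.percentile(b[:,0],99.7), "resid",np.std(e[:,1]-np.polyval(p,e[:,0])))
E
```

```text
clock 3.98 tcp [454.5   8.8  74.3] tcp_b [-71.3  34.3] yaw -1.8134 F_b [-2.   0.7 -2. ] w 85.3
w1.npz 11257 xmin fit slope 0.023821082353643264 at y=34: -75.26664741193579 y range [-41.29736571 108.98320099] x max 46.85884338297785 resid 0.23078986095797993
w2.npz 21221 xmin fit slope 0.023247121003850197 at y=34: -75.32585076706678 y range [-40.44308951 109.0796205 ] x max 6.598784491441678 resid 0.20083566671284966
w3.npz 21424 xmin fit slope -0.0003652129364079003 at y=34: -60.79650607669842 y range [-39.27482681 109.80737131] x max 36.02171415722168 resid 0.3657938338984082
```

Already squared against the two fingers (slope 0). It still has about 13 mm to go to the rail.

Request:
{"api": "arm_command", "payload": {"rows": [[[0,-1,0,0,0,0],[0,-2,0,0,0,0],[0,-3,0,0,0,0],[0,-4,0,0,0,0],[0,-5,0,0,0,0],[0,-6,0,0,0,0],[0,-7,0,0,0,0],[0,-8,0,0,0,0],[0,-9,0,0,0,0],[0,-10,0,0,0,0],[0,-10.7,0,0,0,0],[0,-11.4,0,0,0,0],[0,-12,0,0,0,0],[0,-12,0,0,0,0]]]}}

```text
clock: 5.15
eef_pos: [465.9, 5.9, 74.3]
tool_rot: [-3.141, 0.0, -1.813]
force: [-2.9, 0.7, -0.2]
width: 85.5
```

```bash
cat >> meas.py <<'E'
def chk(n):
    state()
    I=get_image("wrist"); save(f"pics/{n}.png",I["pixels"]); np.savez(f"{n}.npz",**{k:np.array(v) for k,v in I.items()})
    w,m,b=edges(I)
    e=np.array([(t,b[abs(b[:,1]-t)<1.5,0].min()) for t in np.arange(-20,95,5) if (abs(b[:,1]-t)<1.5).sum()>3]); p=np.polyfit(e[:,0],e[:,1],1)
    print("xmin slope",p[0],"xmin",p[1]+p[0]*34,"yr",np.percentile(b[:,1],[.3,99.7]),"z",np.median(w[m][:,2]))
E
python3 -c "
from meas import *
chk('w4')"
```

```text
clock 5.15 tcp [465.9   5.9  74.3] tcp_b [-59.6  34.2] yaw -1.8134 F_b [-3.  -0.  -0.2] w 85.5
xmin slope 0.0004283293335110969 xmin -48.7149958628461 yr [-39.21673595 109.75109321] z 107.18929135912259
```

Slow creep to touch the rail.

Request:
{"api": "arm_command", "payload": {"rows": [[[0,-0.3,0,0,0,0],[0,-0.6,0,0,0,0],[0,-0.9,0,0,0,0],[0,-1.2,0,0,0,0],[0,-1.5,0,0,0,0],[0,-1.5,0,0,0,0]]]}}

```text
clock: 5.7
eef_pos: [466.8, 5.7, 74.3]
tool_rot: [3.141, 0.0, -1.813]
force: [-3.9, 0.9, 2.0]
width: 85.1
```

```bash
python3 -c "
from meas import *
chk('w5')"
```

```text
clock 5.7 tcp [466.8   5.7  74.3] tcp_b [-58.7  34.2] yaw -1.8134 F_b [-4.  -0.1  2. ] w 85.1
xmin slope 0.0012360742752165511 xmin -47.74852508107236 yr [-39.27249116 109.75607237] z 107.20549029694553
```

Request:
{"api": "arm_command", "payload": {"rows": [[[0,-0.4,0,0,0,0],[0,-0.8,0,0,0,0],[0,-1.2,0,0,0,0],[0,-1.2,0,0,0,0]]]}}

```text
clock: 6.08
eef_pos: [466.8, 5.7, 74.2]
tool_rot: [3.138, 0.0, -1.813]
force: [-6.1, 0.6, 4.4]
width: 85.6
```

```bash
python3 -c "
from meas import *
chk('w6')"
```

```text
clock 6.08 tcp [466.8   5.7  74.2] tcp_b [-58.7  34.2] yaw -1.8133 F_b [-6.  -0.9  4.4] w 85.6
xmin slope 0.0009612681175217581 xmin -47.618098052617015 yr [-39.23871488 109.83122436] z 107.20318644848892
```

The carrier is hard against the rail and square, with force rising and no motion. Next I retract, rise and go round to the +y side.

Request:
{"api": "arm_command", "payload": {"rows": [[[0,6,0,0,0,0],[0,16,0,0,0,0],[0,25,0,0,0,0],[0,25,-20,0,0,0],[0,25,-40,0,0,0],[0,25,-60,0,0,0],[0,25,-80,0,0,0],[0,25,-100,0,0,0],[0,25,-118,0,0,0],[0,25,-120,0,0,0]]]}}

```text
clock: 6.97
eef_pos: [445.8, 11.3, 196.8]
tool_rot: [-3.136, 0.002, -1.813]
force: [0.7, -0.2, 0.9]
width: 85.3
```

Request:
{"api": "arm_command", "payload": {"rows": [[[-7,-6,0,0,0,-6],[-14,-12,0,0,0,-12],[-21,-18,0,0,0,-18],[-28,-24,0,0,0,-24],[-35,-30,0,0,0,-30],[-42,-36,0,0,0,-36],[-49,-42,0,0,0,-42],[-56,-48,0,0,0,-48],[-63,-54,0,0,0,-54],[-70,-60,0,0,0,-60],[-77,-66,0,0,0,-66],[-84,-72,0,0,0,-72],[-91,-78,0,0,0,-78],[-98,-84,0,0,0,-84],[-107,-93,0,0,0,-90],[-107,-93,0,0,0,-90],[-107,-93,0,0,0,-90]]], "claw": 0.4}}

```text
clock: 8.38
eef_pos: [559.6, 93.0, 193.5]
tool_rot: [-3.141, 0.001, -0.245]
force: [-0.2, -0.7, 0.2]
width: 60.2
```

```bash
python3 - <<'E'
from meas import *
state()
I=get_image("wrist"); save("pics/w7.png",I["pixels"]); np.savez("w7.npz",**{k:np.array(v) for k,v in I.items()})
I=get_image("side"); save("pics/s7.png",I["pixels"][100:340,200:460].repeat(2,0).repeat(2,1))
E
```

```text
clock 8.38 tcp [559.6  93.  193.5] tcp_b [ 10.4 141.3] yaw -0.245 F_b [ 0.  -0.8  0.2] w 60.2
```

View pics/w7.png

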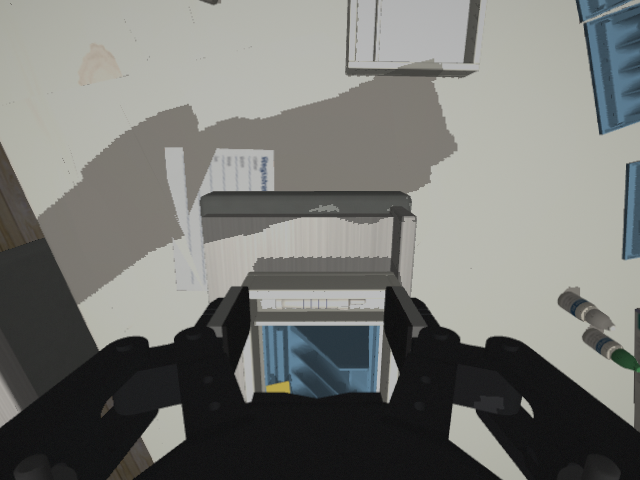

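View pics/s7.png

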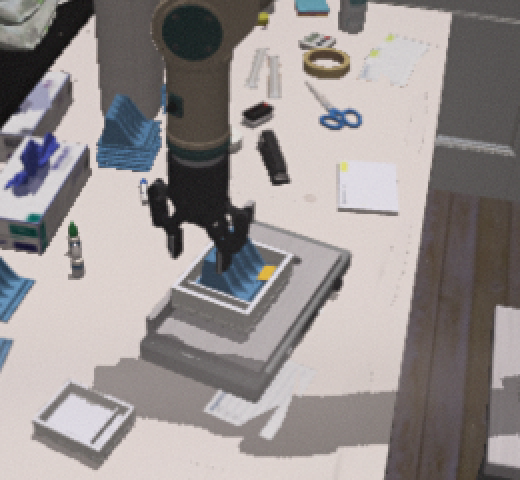

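The hand is square to the rail at base (10, 141), clear of the +y wall, which is at 110. Descending, with force checked at the end.

Request:
{"api": "arm_command", "payload": {"rows": [[[0,0,15,0,0,0],[0,0,30,0,0,0],[0,0,45,0,0,0],[0,0,60,0,0,0],[0,0,75,0,0,0],[0,0,90,0,0,0],[0,0,105,0,0,0],[0,0,115,0,0,0],[0,0,119,0,0,0],[0,0,119,0,0,0],[0,0,119,0,0,0]]]}}

```text
clock: 9.4
eef_pos: [560.3, 92.7, 75.7]
tool_rot: [-3.142, -0.0, -0.243]
force: [-0.8, 0.4, -0.1]
width: 60.1
```

```bash
python3 - <<'E'
from meas import *
state()
I=get_image("wrist"); save("pics/w8.png",I["pixels"]); np.savez("w8.npz",**{k:np.array(v) for k,v in I.items()})
w=cloud(I); b=tob(w); z=w[...,2]
m=(abs(z-107.3)<2)&(b[...,1]>80)&(b[...,1]<120)&(abs(b[...,0])<90); q=b[m]; print(len(q), np.percentile(q[:,0],[1,99]),np.percentile(q[:,1],99.5))
J=load("w1.npz"); ww=cloud(J); ZZ=ww[...,2]
for (u,v) in((485,17),(470,145)):
    s=np.zeros((480,640),bool); sl=np.s_[max(0,v-24):v+24,u-24:u+24]; s[sl]=(ZZ<50)[sl]; s=big(s)
    cs,_=cv2.findContours(s.astype(np.uint8),cv2.RETR_EXTERNAL,cv2.CHAIN_APPROX_NONE); k=max(cs,key=len)[:,0]
    print(cv2.minEnclosingCircle(np.array([tob(onplane(J,a,c,55.5)) for a,c in k],np.float32)))
E
```

```text
clock 9.4 tcp [560.3  92.7  75.7] tcp_b [ 11.1 141.2] yaw -0.2432 F_b [-0.8  0.2 -0.1] w 60.1
1258 [-47.3760875   73.35507599] 110.72453907433326
((55.58149719238281, -83.28053283691406), 9.767809867858887)
((-31.471590042114258, -82.6871566772461), 9.269689559936523)
```

View pics/w8.png

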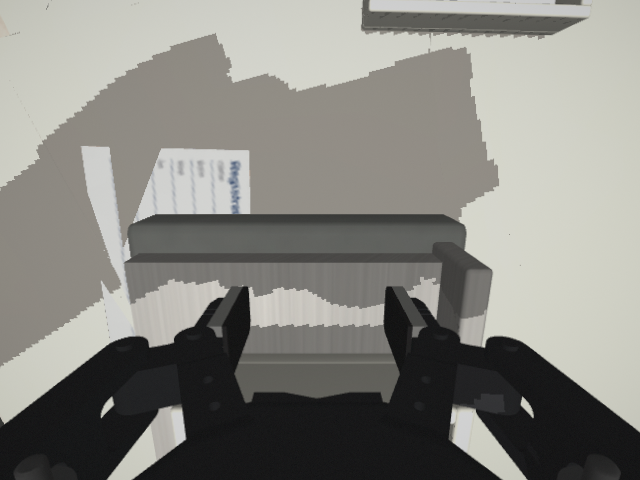

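Fingers are down behind the +y wall without contact. A second measurement of the sockets, from the earlier view, again gives a seat y of about -25. That means 80 mm of tool travel in all, including about 20 mm free. I'll push most of it now.

Request:
{"api": "arm_command", "payload": {"rows": [[[0,5,0,0,0,0],[0,10,0,0,0,0],[0,14,0,0,0,0],[0,17,0,0,0,0],[0,18.5,0,0,0,0],[0,20,0,0,0,0],[0,21.5,0,0,0,0],[0,23,0,0,0,0],[0,24.5,0,0,0,0],[0,26,0,0,0,0],[0,27.5,0,0,0,0],[0,29,0,0,0,0],[0,30.5,0,0,0,0],[0,32,0,0,0,0],[0,33.5,0,0,0,0],[0,35,0,0,0,0],[0,36.5,0,0,0,0],[0,38,0,0,0,0],[0,39,0,0,0,0],[0,40,0,0,0,0]]]}}

```text
clock: 11.12
eef_pos: [550.6, 54.0, 75.4]
tool_rot: [-3.141, -0.0, -0.243]
force: [0.6, 4.1, 2.3]
width: 59.6
```

```bash
cat >> meas.py <<'E'
def chk2(n):
    state()
    I=get_image("wrist"); save(f"pics/{n}.png",I["pixels"]); np.savez(f"{n}.npz",**{k:np.array(v) for k,v in I.items()})
    w=cloud(I); b=tob(w); z=w[...,2]; s=sensors.read_state(); yt=tob(s["eef_pos"])[1]
    m=big((z>88)&(z<112)&(b[...,1]>yt-22)&(b[...,1]<yt+3)&(abs(b[...,0]-13)<64))
    zz=np.median(z[m]); m&=abs(z-zz)<2.5; q=b[m]
    e=np.array([(t,np.percentile(q[abs(q[:,0]-t)<1.5,1],98)) for t in np.arange(-60,80,3) if (abs(q[:,0]-t)<1.5).sum()>6])
    print("top z",round(zz,1),"x rng",np.percentile(q[:,0],[1,99]),"slope,ymax@13",np.round(np.polyfit(e[:,0]-13,e[:,1],1),4), len(e))
E
python3 -c "
from meas import *
chk2('w9')
I=get_image('side'); save('pics/s9.png',I['pixels'][100:340,200:460].repeat(2,0).repeat(2,1))"
```

```text
clock 11.12 tcp [550.6  54.   75.4] tcp_b [ 11.  101.2] yaw -0.2426 F_b [-0.4  4.2  2.3] w 59.6
top z 103.9 x rng [-19.42913427  40.84154607] slope,ymax@13 [1.60000e-03 9.36308e+01] 22
```

View pics/w9.png

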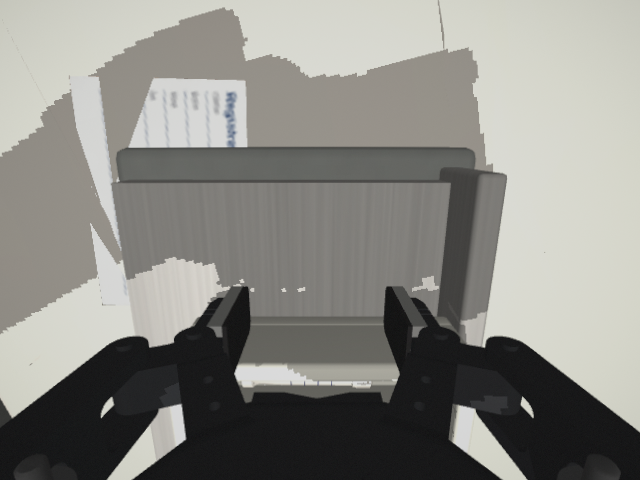

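View pics/s9.png

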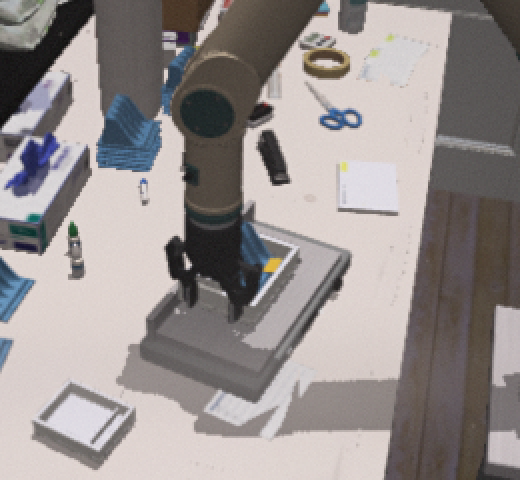

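```bash
cat >> meas.py <<'E'
def an(n):
    I=load(f"{n}.npz"); w=cloud(I); b=tob(w); z=w[...,2]
    g=I["pixels"].min(-1)>60
    r=g&(abs(b[...,0]-11)<28)&(b[...,1]>10)&(z>80)&(z<112)
    h,e=np.histogram(z[r],bins=np.arange(80,112,1)); zz=e[np.argmax(np.where(e[:-1]>0,h,0))]+.5
    top=r&(abs(z-zz)<1.8); q=b[top]
    e=np.array([(t,np.percentile(q[abs(q[:,0]-t)<1.5,1],99)) for t in np.arange(-17,40,3) if (abs(q[:,0]-t)<1.5).sum()>4])
    print("hist",list(zip(np.arange(80,111),h)) if 0 else "", "top z",zz,np.median(z[top]),"slope,ymax@13",np.round(np.polyfit(e[:,0]-13,e[:,1],1),4),len(e))
E
python3 -c "
from meas import *
an('w8');an('w9')"
```

```text
hist  top z 95.5 95.50056829184308 slope,ymax@13 [1.100000e-03 1.112586e+02] 19
hist  top z 107.5 107.2561792381344 slope,ymax@13 [-3.90000e-03  9.12987e+01] 19
```

Pushing squarely: slope is about 0, force 4 N, and it rides at the same height. About 41 mm remains, so I'll push 34 now.

Request:
{"api": "arm_command", "payload": {"rows": [[[0,1.5,0,0,0,0],[0,3,0,0,0,0],[0,4.5,0,0,0,0],[0,6.5,0,0,0,0],[0,8.5,0,0,0,0],[0,10.5,0,0,0,0],[0,12.5,0,0,0,0],[0,14.5,0,0,0,0],[0,16.5,0,0,0,0],[0,18.5,0,0,0,0],[0,20.5,0,0,0,0],[0,22.5,0,0,0,0],[0,24.5,0,0,0,0],[0,26.5,0,0,0,0],[0,28.5,0,0,0,0],[0,30,0,0,0,0],[0,31.5,0,0,0,0],[0,33,0,0,0,0],[0,34,0,0,0,0],[0,34,0,0,0,0]]]}}

```text
clock: 12.88
eef_pos: [542.2, 20.5, 75.3]
tool_rot: [3.141, 0.0, -0.243]
force: [0.9, 2.7, 1.3]
width: 59.8
```

```bash
python3 -c "
from meas import *
chk2('w10');an('w10')"
```

```text
clock 12.88 tcp [542.2  20.5  75.3] tcp_b [11.  66.7] yaw -0.2429 F_b [0.3 2.9 1.3] w 59.8
top z 103.8 x rng [-19.48935296  40.75691091] slope,ymax@13 [-1.20000e-03  5.90904e+01] 22
hist  top z 107.5 107.24464104734287 slope,ymax@13 [6.00000e-04 5.68145e+01] 19
```

View pics/w10.png

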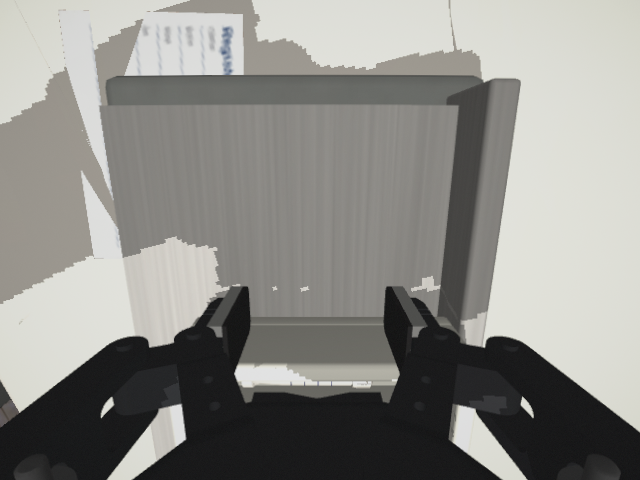

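Still riding high at 107.2, square, about 6 mm to go. Creeping on.

Request:
{"api": "arm_command", "payload": {"rows": [[[0,0.5,0,0,0,0],[0,1,0,0,0,0],[0,1.5,0,0,0,0],[0,2,0,0,0,0],[0,2.5,0,0,0,0],[0,3,0,0,0,0],[0,3.4,0,0,0,0],[0,3.8,0,0,0,0],[0,4.2,0,0,0,0],[0,4.5,0,0,0,0],[0,4.5,0,0,0,0]]]}}

```text
clock: 13.85
eef_pos: [540.8, 15.7, 75.2]
tool_rot: [3.141, 0.001, -0.243]
force: [0.2, 0.7, -0.8]
width: 59.5
```

```bash
python3 -c "
from meas import *
chk2('w11');an('w11')"
```

```text
clock 13.85 tcp [540.8  15.7  75.2] tcp_b [10.8 61.8] yaw -0.2435 F_b [ 0.   0.7 -0.8] w 59.5
top z 95.1 x rng [-21.51491234  42.30174389] slope,ymax@13 [-1.40000e-03  5.00549e+01] 24
hist  top z 95.5 95.28424543284777 slope,ymax@13 [-2.20000e-03  4.78025e+01] 19
```

Dropped in: top is now 95.2, which is 12 mm lower, and the force is gone. Backing straight off and up to look.

Request:
{"api": "arm_command", "payload": {"rows": [[[0,-2,0,0,0,0],[0,-6,0,0,0,0],[0,-12,0,0,0,0],[0,-20,0,0,0,0],[0,-28,0,0,0,0],[0,-30,-15,0,0,0],[0,-30,-35,0,0,0],[0,-30,-55,0,0,0],[0,-30,-75,0,0,0],[0,-30,-95,0,0,0],[0,-30,-115,0,0,0],[0,-30,-135,0,0,0],[0,-30,-150,0,0,0],[0,-30,-160,0,0,0],[0,-30,-160,0,0,0]]]}}

```text
clock: 15.15
eef_pos: [549.8, 46.8, 237.4]
tool_rot: [-3.14, -0.004, -0.242]
force: [0.8, -0.6, -0.2]
width: 59.8
```

Request:
{"api": "arm_command", "payload": {"rows": [[[-12,0,0,0,0,7],[-24,0,0,0,0,14],[-36,0,0,0,0,21],[-48,0,0,0,0,28],[-60,5,0,0,0,35],[-72,10,0,0,0,42],[-84,15,0,0,0,49],[-94,25,0,0,0,56],[-104,35,0,0,0,63],[-110,45,0,0,0,70],[-110,55,0,0,0,77],[-110,65,0,0,0,84],[-110,75,0,0,0,90],[-110,85,0,0,0,90],[-110,95,0,0,0,90],[-110,100,0,0,0,90],[-110,100,0,0,0,90],[-110,100,0,0,0,90]]]}}

```text
clock: 16.65
eef_pos: [417.7, -24.9, 235.2]
tool_rot: [3.141, 0.0, -1.813]
force: [-0.2, 0.2, 0.0]
width: 59.4
```

```bash
python3 - <<'E'
from meas import *
state()
for n in ("wrist","side","scene"):
    I=get_image(n); save(f"pics/{n}12.png",I["pixels"]); np.savez(f"{n}12.npz",**{k:np.array(v) for k,v in I.items()})
I=load("wrist12.npz"); w=cloud(I); b=tob(w); z=w[...,2]
roi=(abs(b[...,0]-13)<75)&(abs(b[...,1]+25)<90)
h,e=np.histogram(z[roi],bins=np.arange(85,125,2)); print(list(zip(e.astype(int).tolist(),h.tolist())))
m=big(roi&(abs(z-95.3)<2)); r=cv2.minAreaRect(b[m].astype(np.float32)); print(r,m.sum(),np.median(z[m]))
A=np.c_[b[m],np.ones(m.sum())]; print("tilt",np.linalg.lstsq(A,z[m],rcond=None)[0])
E
```

```text
clock 16.65 tcp [417.7 -24.9 235.2] tcp_b [-99.   -7.3] yaw -1.8129 F_b [-0.3  0.2  0. ] w 59.4
[(85, 583), (87, 566), (89, 611), (91, 668), (93, 3128), (95, 4542), (97, 394), (99, 272), (101, 297), (103, 278), (105, 303), (107, 316), (109, 343), (111, 324), (113, 467), (115, 755), (117, 801), (119, 854), (121, 910)]
((12.514190673828125, -27.665756225585938), (120.6480484008789, 150.557373046875), 0.07715354859828949) 7097 95.2327617076026
tilt [-2.10812811e-04 -1.79597876e-04  9.52178011e+01]
```

View pics/wrist12.png

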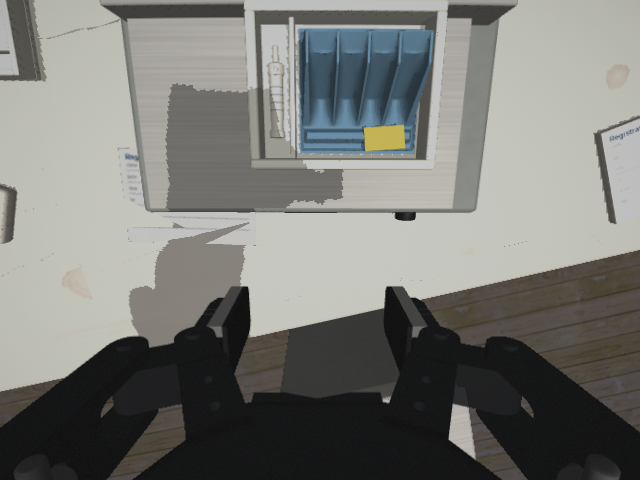

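View pics/side12.png

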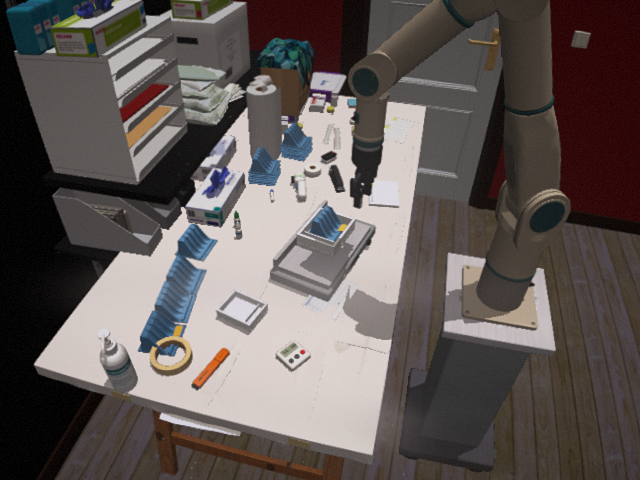

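Pictures: the carrier (wrist 345,85) sits against the rail with the rack and tube in it, the bystanders are where they were, and the arm is clear. All checks are good, so I'm handing in.

```bash
python3 -c "
from cell import order
print(order.finish_job())"
```

```text
the job is handed in; nothing more can be done
None
```

The carrier is seated in the sockets and the job was handed in at about 17 s of the 51 s allowed; no verdict was reported. I pushed the carrier to the rail with both open fingers until it was square and stopped moving. Then I slid it about 60 mm along the rail from its +y wall until it dropped in, and backed the arm clear. Force readings at the end of each push were at most 6 N sideways, about 7.5 N in all.

My last checks, from the wrist camera's depth:

| Check | Measured | Allowed |
|---|---|---|
| Drop from riding height | 12.0 mm (top 107.2 to 95.2 mm) | 12 ± 2.5 mm |
| Tilt | about 0.0003 rad | below 0.03 rad |
| Angle to the rail | about 0.001 rad | below 0.06 rad |
| Carrier middle x in the base frame | 12.5 mm | 9 to 17 mm |
| Carrier middle y in the base frame | -27.7 mm | -55 to -15 mm |

- **Rack, tube and bystanders:** By eye, the rack and tube are still in the carrier. The timer, highlighter, slip pad and thermometer look unmoved in the side picture. I did not measure any of these.
- **One disagreement:** Beforehand I measured the socket middle at y of about -25 mm, but the seated carrier reads -27.7 mm. Socket clearance (±2 mm) and the roughly 2 mm camera calibration cover that gap.

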